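# Pin the drawbar strap to its bracket

## Task

A tin has been left on the drawbar strap, over its pin hole: lift it off and stand it upright in the shallow steel tray. Then take the tapered pin from the tool rack, start its tip down through both holes, the strap's and the bracket's below it, while they are still out of line, and drive the pin fully home so that its taper, not your hand, pulls the strap into line. Leave the pin upright in the holes, let go of it, and leave all the other things where they are.

Things in the scene. Friction and masses are not known exactly. Their poses are not given: they have to be found in the camera images.
- bracket: Fixed dark steel bracket: a 100 x 100 mm plate, 12 mm thick, top face 70 mm above the bench, on two feet, free space below its hole. Origin on the bench under its hole; its x axis is the strap's sliding direction. Two guide bars, tops 80 mm above the bench, 8 mm wide, 31 mm either side of the hole, flank the strap.
- bracket_hole (a point): Centre of the bracket's round vertical through hole, 21 mm in diameter, at the plate's top face (70 mm above the bench). It does not move. The pin, when home, stands centred on it, so a pin started midway between the two holes moves a few mm sideways as it goes down.
- strap_hole (a point): Centre of the strap's 21 mm vertical through hole, at its top face (80 mm above the bench). The strap, a 50 x 10 mm flat steel bar, lies on the bracket and slides only along the bracket's x (4 N friction, from -3 to +12 mm); it starts 5 to 7.5 mm out of line to +x. A pin tip enters both holes midway between their centres. Its +x end turns up 20 mm, 120 mm from the hole.
- pin: Tapered round steel pin, 118 mm tall, 0.22 kg, tip down in the rack. Origin at the tip, z up along it. From the tip: 7 mm across for 8 mm, taper to 19 mm at 42 mm, 19 mm shank to 68 mm, collar 32 mm across from 68 to 74 mm, round grip 26 mm across to 118 mm. The collar's underside rests on the rack at the start (tip 12 mm above the bench), on the strap when home. Driving takes about 5 to 20 N.
- rack: Fixed wooden open rack, 60 x 200 mm, 80 mm tall, with three 23 mm holes in a row along its y axis, 60 mm apart, in the 12 mm top board; the three tools hang in them by their collars, in any order. Origin on the bench under its middle. Lift a tool straight up by 70 mm or more to clear it.
- tin: Closed round aluminium tin, 54 mm across at the lid (upper 10 mm) and 52 mm below it, 41 mm tall, about 0.2 kg, standing on the strap over the hole. Origin under its centre.
- tray_in (a point): Centre of the inner floor of the fixed shallow steel tray, 152 mm square inside, floor 4 mm above the bench, rim 24 mm above the bench. Its axes run along the sides.
- spray_a: White-banded spray can, 62 mm across, 190 mm tall, standing on the bench; origin under its centre. A bystander.
- spray_b: Red-banded spray can, 62 mm across, 170 mm tall, standing on the bench; origin under its centre. A bystander.
- wrench: Steel wrench lying flat on the bench. A bystander.
- tape: Cardboard roll, 90 mm across, 35 mm tall, lying flat on the bench; origin under its centre. A bystander.
- socket: Steel socket, a plain cylinder 28 mm across and 36 mm tall, standing on the bench; origin under its centre. A bystander.
- plug: Small brass stepped plug, 40 mm across, 34 mm tall, standing on the bench; origin under its centre. A bystander.
- punch: Straight steel punch hanging in the rack: thin 12 mm stem standing 62 mm above a thin 28 mm collar, its top 130 mm above its origin. A bystander, not the pin.
- awl: Awl hanging in the rack, with a 38 mm wide rounded dark wooden knob about 41 mm tall above the rack. A bystander, not the pin.
Things that resemble listed ones, but are neither listed nor needed, are in the scene too. Of the things like the bracket, leave any that is green or red; of the rest the larger one is meant.

How it is judged (in metres and radians):
On the way, in this order (a step that is already met when the one before it is completed fails the run):
1. the tin stands in the tray (x of tin in the frame of tray_in between -0.055 and 0.055 m and y of tin in the frame of tray_in between -0.055 and 0.055 m and z of tin in the frame of tray_in below 0.008 m and angle between tin's own z axis and vertical below 0.15 rad and linear speed of tin below 0.02 m/s), for 0.2 s.
2. the pin's tip has entered both holes while they are still out of line by more than 2.5 mm (z of pin in the frame of bracket_hole below -0.001 m and horizontal distance between pin and bracket_hole below 0.0085 m and horizontal distance between pin and strap_hole below 0.0085 m and horizontal distance between strap_hole and bracket_hole above 0.0025 m), for 0.04 s.
3. the pin is fully home and the two holes are in line (z of pin in the frame of strap_hole below -0.065 m and horizontal distance between strap_hole and bracket_hole below 0.003 m), for 0.2 s.
At the end, for the whole second after the job is handed in: Tin upright (0.15 rad), at rest on the tray floor, centre within 55 mm of the middle along each side; pin upright (0.1 rad), at rest through both holes, collar within 3 mm of the strap, tip within 6 mm of the bracket hole's axis; the two holes in line within 3 mm (all of step 1 and all of step 3 and angle between pin's own z axis and vertical below 0.1 rad and horizontal distance between pin and bracket_hole below 0.006 m and linear speed of pin below 0.02 m/s); the robot touches nothing.
It fails at once if another thing is moved by more than 40 mm (distance of any of spray_a, spray_b, wrench, tape, socket, plug, punch, awl from where it was at the start of the episode above 0.04 m).
It also fails if it takes over 64 s, if anything falls off the work surface, if the arm or the gripper's body presses on something with over 40 N, if the wrist force passes 120 N, or if a joint passes its speed limit or range.

## Robot

A 6-joint arm with a two-finger parallel gripper is mounted at the origin on the work surface. World frame = base frame: x ahead of the robot, y to its left, z up, the work surface at z = 0. Lengths are in mm, angles in rad, forces in N, time in s.
With the tool pointing down it reaches from about 300 to 775 mm from the base axis. Payload 14.6 kg.
Tool frame: the origin (TCP) lies on the centre line of the jaws, within the pads' length; the fingertips stand 19 mm ahead of it and the grasp point (between the pads) is the TCP (bot.tip_reach is the distance from the TCP to the fingertips, in mm); z points along the fingers, y is the line along which they close (so a half turn about z gives the same grasp; the last joint's range is limited). The gripper opens to 85 mm and grips with 20 to 120 N. Pads are 22 mm wide; open, the fingers measure 114 mm over their backs; the gripper's body (76 mm by 85 mm) begins 54 mm behind the grasp point. The pads swing forward as they close: fully open they stand 13 mm farther back than shut.
Start: joints at [1.247, 0.3, 1.521, -0, 1.321, -0.067], TCP at [139.691, 531.955, 250.281] pointing down, gripper open.
Joint ranges: [-3.03, 3.03], [-0.79, 2.21], [0.23, 2.52], [-1.04, 4.18], [0, 3.07], [-2.55, 2.55]. Speed limits (rad/s): [2.22, 2.22, 2.57, 3.14, 3.14, 3.14].

## Interface

Orientations are given as a unit quaternion [w, x, y, z].
In Python, from rig import bot gives the robot as it stands. Calls block until the motion is done:
- bot.move_to(position, orientation): joint-space move of the TCP to a pose.
- bot.servo_line(position, attitude=None, speed=150, until_force=None): straight line of the TCP; attitude=None keeps the orientation; speed is the mean speed in mm/s. With until_force (N) it stops when the force on the tool has changed by that much, and returns True; else False.
- bot.move_joints(angles): joint-space move.
- bot.move_gripper(opening, grip_force=None): finger opening in mm; grip_force is the grip in N (None keeps the last); returns when the fingers have stopped.
- bot.dwell(seconds).
- bot.ik(position, orientation): joint angles nearest the present ones, or None.
- bot.read_state(): the state.
- bot.read_camera(name): name is "scene" or "side" or "wrist"; returns a dict with "image" (384x512x3 uint8, blue, green, red), "depth" (384x512 float32, mm along the optical axis (not along the pixel's ray), 0 where there is no reading), "fovy" (degrees; the focal length in pixels is half the picture's height over the tangent of half this angle, whatever the lens; pixels are square), "cx", "cy" (the principal point, pixels), "k1" (the pictures are not rectified: a ray, as slopes to the right and down, at radius r is drawn at 1 + k1 r^2 times it, then the intrinsics apply), "eye" and "attitude" of the camera in the world; the wrist camera has in their place "mount" (4x4, takes a point from camera to tool coordinates, whose origin is the TCP and whose axes are the flange's). Camera axes: x right, y down, z forward; pixel columns grow to the right and rows downward; lengths in mm; the calibration is good to about 2 mm. A picture is of the moment at which its call begins: read the wrist's pose just before it.
A pose or a line that the arm cannot do raises bot.MotionError and nothing moves.
- bot.finish_job(): hands the job in; it is judged then, once.
The state is a dict: "clock": time; "joint_positions": joint angles; "qvel": joint speeds; "effort": joint torques, N m; "ee_pos": TCP position; "tool_rot": TCP orientation; "ft_force": force on the tool from outside, world axes, zero at the start; "moment": the same for the moment, N m; "grip_width": finger opening in mm; "grip_force": force on a finger pad.
Only numpy, scipy, OpenCV 4.12 (cv2) and the standard library are available. Lean on these libraries where they do the work, as an engineer would, in place of code of your own. Each camera call takes 0.05 s, during which the arm holds its last target. There are 200 camera calls.

## Working session

There is one attempt and no reset: what is moved stays moved. The work goes in short steps, each a Python script; the robot and the scene stay as the last script left them, time stands still between calls to the robot, and variables do not carry over. Pictures are saved under pics/ and viewed, at most 10 in all, crops included, and the job is handed in when it is done.

```bash
ls; mkdir -p pics; cat > h.py <<'E'
import numpy as np, cv2
from rig import bot
from scipy.spatial.transform import Rotation as R
def rot(q): return R.from_quat([q[1],q[2],q[3],q[0]]).as_matrix()
def quat(yaw):  # tool down; tool y axis (closing line) at angle yaw+90... x axis at yaw
    c,s=np.cos(yaw),np.sin(yaw)
    M=np.array([[c,s,0],[s,-c,0],[0,0,-1.]])
    q=R.from_matrix(M).as_quat(); return [q[3],q[0],q[1],q[2]]
def snap(name,fn=None):
    s=bot.read_state(); c=bot.read_camera(name)
    if name=='wrist':
        T=np.eye(4);T[:3,:3]=rot(s['tool_rot']);T[:3,3]=s['ee_pos'];T=T@np.array(c['mount'])
    else:
        T=np.eye(4);T[:3,:3]=rot(c['attitude']) if np.size(c['attitude'])==4 else np.array(c['attitude']);T[:3,3]=c['eye']
    c['T']=T
    c['f']=192/np.tan(np.radians(c['fovy'])/2)
    if fn: cv2.imwrite('pics/'+fn+'.png',c['image']); np.savez('pics/'+fn+'.npz',**{k:c[k] for k in ['image','depth','T','f','cx','cy','k1']})
    return c
def load(fn):
    z=np.load('pics/'+fn+'.npz'); return {k:z[k] for k in z.files}
def rays(c,uv):
    uv=np.atleast_2d(np.array(uv,float))
    f=float(c['f']);K=np.array([[f,0,float(c['cx'])],[0,f,float(c['cy'])],[0,0,1]])
    return cv2.undistortPoints(uv.reshape(-1,1,2),K,np.array([float(c['k1']),0,0,0])).reshape(-1,2)
def onplane(c,uv,z):
    r=rays(c,uv); d=np.c_[r,np.ones(len(r))]@c['T'][:3,:3].T; o=c['T'][:3,3]
    return o+d*((z-o[2])/d[:,2])[:,None]
def cloud(c):
    v,u=np.mgrid[0:384,0:512]; r=rays(c,np.c_[u.ravel(),v.ravel()])
    P=np.c_[r,np.ones(len(r))]*c['depth'].ravel()[:,None]
    W=P@c['T'][:3,:3].T+c['T'][:3,3]; W[c['depth'].ravel()<=0]=np.nan
    return W.reshape(384,512,3)
E
python3 - <<'E'
from h import *
for n in ['scene','side','wrist']:
    c=snap(n,n+'0'); print(n,c['fovy'],c['k1'],c['T'].round(3).tolist())
print(bot.read_state()['tool_rot'],quat(0))
a=cv2.imread('pics/scene0.png');b=cv2.imread('pics/side0.png')
E
```

```text
pics
scene 43.55035367713061 -0.1645834578523998 [[0.705, 0.525, -0.476, 1129.664], [0.709, -0.505, 0.492, -745.287], [0.018, -0.684, -0.729, 1105.324], [0.0, 0.0, 0.0, 1.0]]
side 42.71306053263927 -0.10052056663178333 [[0.719, -0.395, 0.572, -299.66], [-0.695, -0.381, 0.61, -875.601], [-0.024, -0.836, -0.548, 829.131], [0.0, 0.0, 0.0, 1.0]]
wrist 69.49799996931593 -0.047800670343813564 [[0.254, 0.927, 0.276, 69.893], [0.967, -0.243, -0.073, 551.219], [-0.001, 0.285, -0.958, 373.021], [0.0, 0.0, 0.0, 1.0]]
[-7.18624811e-05  1.28053605e-01  9.91767157e-01 -4.18716675e-04] [np.float64(0.0), np.float64(1.0), np.float64(0.0), np.float64(0.0)]
```

View pics/scene0.png

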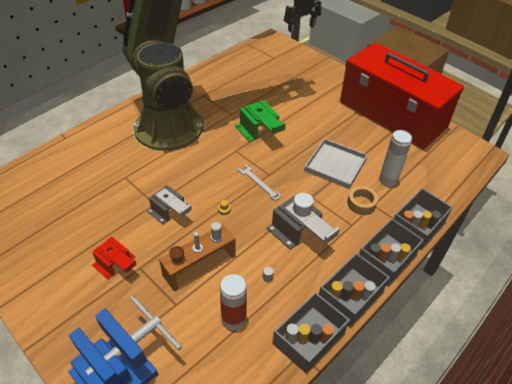

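View pics/side0.png

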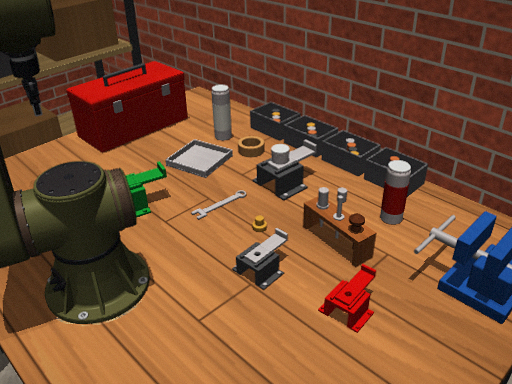

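The scene view shows the tin (303,203) on the grey bracket (300,218) and the tray (336,162). The rack (198,258) holds the awl (177,253), the punch (197,241) and the pin (216,231).

Look-alikes:
- **For the bracket:** small grey (168,203), green (262,118) and red (113,257).
- **For the pin:** punch, awl and socket (268,273).
- **For the tin:** plug (224,207).

I choose the larger grey bracket, and the pin at (216,231). Next I'll check that choice in a crop and measure.

```bash
python3 - <<'E'
from h import *
c=load('scene0'); W=cloud(c)
im=c['image'][130:300,150:375]; cv2.imwrite('pics/crop1.png',cv2.resize(im,None,fx=3.5,fy=3.5,interpolation=cv2.INTER_CUBIC))
def comp(u,v,r,zlo,zhi):
    S=W[v-r:v+r,u-r:u+r].reshape(-1,3); S=S[(S[:,2]>zlo)&(S[:,2]<zhi)]
    print((u,v),len(S),'mean',S.mean(0).round(1),'mid',((S.min(0)+S.max(0))/2).round(1),'ext',np.ptp(S,axis=0).round(1)); return S
comp(303,203,16,116,127)   # tin lid
comp(216,231,11,124,136)   # pin top
comp(197,241,11,130,160); comp(177,253,14,100,140)
S=comp(198,258,50,76,84)
print('rack rect',cv2.minAreaRect(S[:,:2].astype(np.float32)))
S=comp(336,162,40,18,28); print('tray rect',cv2.minAreaRect(S[:,:2].astype(np.float32)))
S=comp(325,232,14,76,84); print('strap',cv2.minAreaRect(S[:,:2].astype(np.float32)))
S=comp(332,238,14,92,106)
E
```

```text
(303, 203) 246 mean [626.8  -9.4 122.7] mid [626.1  -6.5 121.4] ext [53.4 56.6 10.8]
(216, 231) 74 mean [ 532.3 -248.6  131.3] mid [ 532.5 -247.8  129.8] ext [25.6 24.6 11.6]
(197, 241) 30 mean [ 524.2 -307.7  139.7] mid [ 522.6 -307.3  138.2] ext [12.2 11.3 14.9]
(177, 253) 175 mean [ 517.2 -369.5  117.1] mid [ 514.1 -366.4  114.9] ext [38.8 38.4 23.9]
(198, 258) 1015 mean [ 527.4 -314.1   80.9] mid [ 561.4 -306.1   80. ] ext [345.7 205.7   7.9]
rack rect ((560.3695068359375, -287.469482421875), (293.214111328125, 211.07192993164062), 20.027585983276367)
(336, 162) 356 mean [558.2 262.3  23. ] mid [580.4 266.7  23. ] ext [280.5 210.7   9.9]
tray rect ((585.0487670898438, 255.86770629882812), (241.94747924804688, 231.80177307128906), 15.89632511138916)
(325, 232) 279 mean [706.7 -23.2  81.2] mid [706.2 -22.5  80. ] ext [85.2 56.6  7.9]
strap ((706.022705078125, -21.797454833984375), (51.277854919433594, 86.21609497070312), 83.44645690917969)
(332, 238) 82 mean [743.6 -27.   99.8] mid [743.  -25.2  98.7] ext [13.2 52.  13.1]
```

View pics/crop1.png

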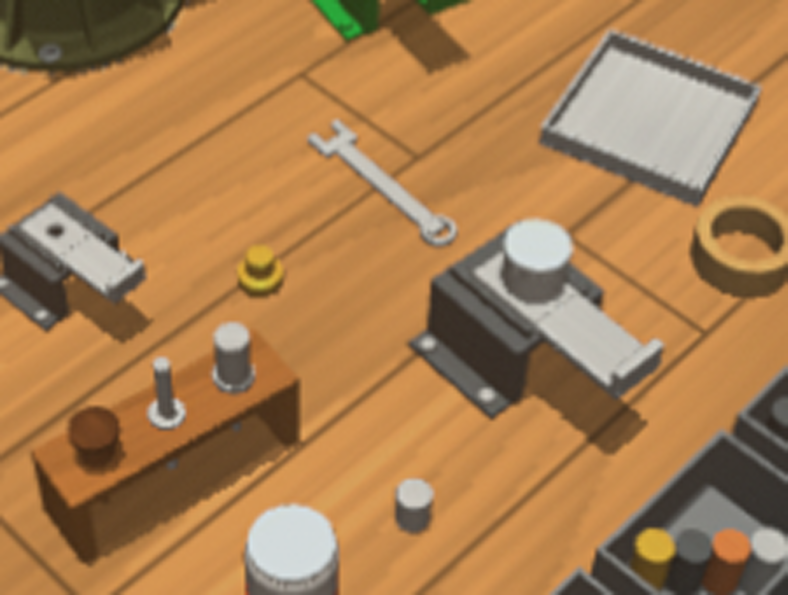

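The crop confirms it. The wide grey cylinder at the +y end of the rack is the pin, and the tin stands on the larger grey bracket. Heights match: tin top 121–123, pin top ~130, strap 80. Next I'll get the tray corners and hover over the tin.

```bash
python3 - <<'E'
from h import *
c=load('scene0')
k=np.array([(612,35),(758,92),(698,200),(543,135)])/3.5+[150,130]
P=onplane(c,k,24); print(P.round(0).tolist(),P.mean(0),np.linalg.norm(P-np.roll(P,1,0),axis=1))
W=cloud(c)
S=W.reshape(-1,3); m=(S[:,2]>2)&(S[:,2]<9)&(np.linalg.norm(S[:,:2]-P[:,:2].mean(0),axis=1)<70); print('floor z',np.nanmedian(S[np.linalg.norm(S[:,:2]-P[:,:2].mean(0),axis=1)<40][:,2]))
m=(S[:,2]>184)&(S[:,2]<198)&(abs(S[:,0]-650)<300)&(S[:,0]>400)
for mm in [S[(S[:,2]>182)&(S[:,2]<198)&(S[:,0]>450)&(S[:,1]<330)],S[(S[:,2]>164)&(S[:,2]<176)&(S[:,0]>450)&(S[:,1]<330)]]: print(len(mm),np.median(mm,0))
bot.move_to([628,-8,260],quat(np.radians(83)))
w=snap('wrist','w1'); W=cloud(w).reshape(-1,3)
T=W[(abs(W[:,2]-121)<5)&(np.hypot(W[:,0]-628,W[:,1]+8)<60)]
print('tin',cv2.minEnclosingCircle(T[:,:2].astype(np.float32)),T.mean(0),bot.read_state()['joint_positions'])
T=W[(abs(W[:,2]-80)<2.5)&(W[:,0]>665)&(abs(W[:,1]+20)<60)]
print('strap',cv2.minAreaRect(T[:,:2].astype(np.float32)))
print(bot.read_state()['clock'])
E
```

```text
[[447.0, 328.0, 24.0], [596.0, 367.0, 24.0], [642.0, 210.0, 24.0], [491.0, 172.0, 24.0]] [544.03736579 269.21425126  24.        ] [162.32045043 153.94267929 163.27997185 155.10913621]
floor z 6.325565968143792
123 [720.06987033 316.57183868 188.6965005 ]
617 [ 707.89710189 -353.40221972  170.5574521 ]
tin ((625.2667236328125, -5.438022136688232), 26.966026306152344) [625.33853992  -4.54439591 120.53118234] [-6.97976565e-02  4.70074870e-01  1.26501826e+00  3.57191459e-05
  1.40647331e+00  5.11104179e-02]
strap ((701.8565673828125, -18.443986892700195), (50.37492370605469, 76.95791625976562), 86.24930572509766)
2.775
```

View pics/w1.png

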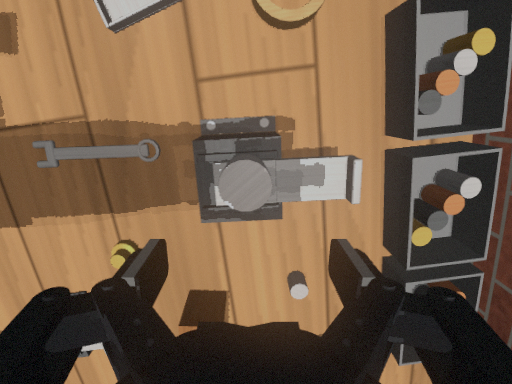

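The wrist view shows the tin at (246,186) with radius 27 mm, matching its spec, and the strap running right to its turned-up end at (353,180). Both cameras agree within 3 mm, so I'll grasp the tin and place it.

```bash
python3 - <<'E'
from h import *
q=quat(np.radians(83)); x,y=625.5,-6.5
bot.servo_line([x,y,150],speed=200,attitude=q)
hit=bot.servo_line([x,y,108],speed=100,until_force=8)
bot.move_gripper(45,40); s=bot.read_state(); print(hit,s['grip_width'],s['grip_force'],s['ee_pos'])
bot.servo_line([x,y,200],speed=200)
c=snap('wrist','w2')
q2=quat(np.radians(104.7))
bot.move_to([544,269,160],q2)
s=bot.read_state();print(s['grip_width'],s['grip_force'])
bot.servo_line([544,269,50],speed=150)
hit=bot.servo_line([544,269,29],speed=25,until_force=4); s=bot.read_state();print(hit,s['ee_pos'],s['ft_force'])
bot.move_gripper(72); bot.servo_line([544,269,180],speed=220)
w=snap('wrist','w3'); W=cloud(w).reshape(-1,3)
T=W[(abs(W[:,2]-45)<5)&(np.hypot(W[:,0]-544,W[:,1]-269)<60)]
print('tin',cv2.minEnclosingCircle(T[:,:2].astype(np.float32)),T.mean(0))
print(bot.read_state()['clock'])
cv2.imwrite('pics/two.png',np.hstack([c['image'],w['image']])[::1,::1][:, :] if 0 else cv2.resize(np.hstack([c['image'],w['image']]),(800,300)))
E
```

```text
False 51.85706588738295 41.28158211708069 [625.75557443  -6.49617093 108.89439192]
51.627470371414525 42.23098933696747
True [543.87818606 268.96110093  32.95338791] [-0.26665223 -0.41498694  4.7937139 ]
tin ((543.8171997070312, 269.67193603515625), 27.01291847229004) [543.64667516 270.67468772  44.50406419]
8.9833
```

View pics/two.png

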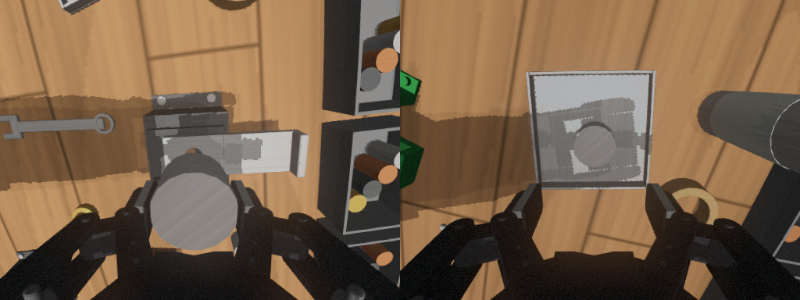

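The tin stands in the middle of the tray, and the wrist measurement (543.8, 269.7) agrees with the release pose within 1 mm. Next I'll look at the hole, then the pin.

```bash
python3 - <<'E'
from h import *
bot.move_to([617,-76,150],quat(np.radians(83)))
w=snap('wrist','w4'); 
# project expected hole
p=np.linalg.inv(w['T'])@[626,-7,80,1]; u=p[:2]/p[2]*w['f']+[w['cx'],w['cy']]; print(u)
u=u.astype(int); x0=max(u[0]-60,0);y0=max(u[1]-60,0)
cv2.imwrite('pics/hole.png',cv2.resize(w['image'][y0:y0+120,x0:x0+120],None,fx=5,fy=5,interpolation=cv2.INTER_CUBIC)); print(x0,y0)
W=cloud(w).reshape(-1,3); T=W[(abs(W[:,2]-80)<3)&(np.hypot(W[:,0]-626,W[:,1]+7)<150)]
print(len(T),cv2.minAreaRect(T[:,:2].astype(np.float32)))
bot.move_to([530,-320,215],quat(np.radians(75)))
w=snap('wrist','w5'); W=cloud(w).reshape(-1,3)
T=W[(abs(W[:,2]-130)<5)&(np.hypot(W[:,0]-531,W[:,1]+247)<25)]
print('pin',cv2.minEnclosingCircle(T[:,:2].astype(np.float32)),T.mean(0),bot.read_state()['clock'])
cv2.imwrite('pics/w5s.png',w['image'])
E
```

```text
[248.10502055 117.37468528]
188 57
18679 ((656.3699951171875, -15.571514129638672), (70.34400177001953, 169.42066955566406), 86.11029052734375)
pin ((532.1892700195312, -245.5644073486328), 12.685469627380371) [ 532.25651474 -245.45510885  129.63370774] 11.4583
```

View pics/hole.png

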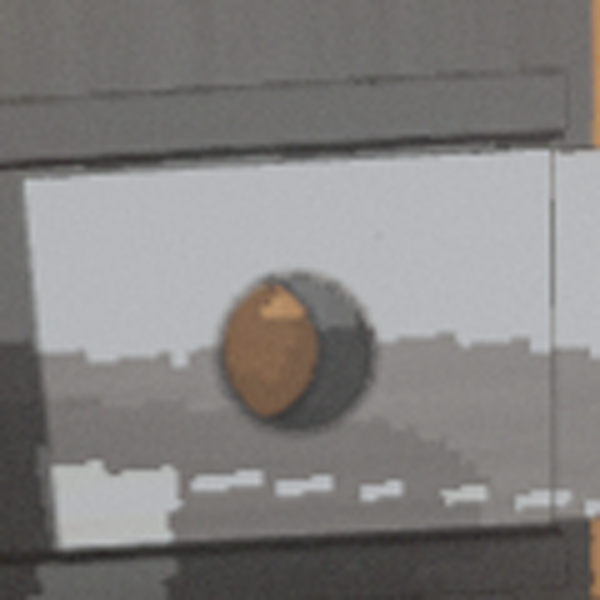

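View pics/w5s.png

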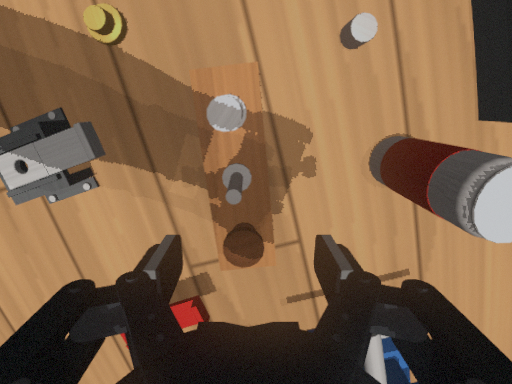

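The hole crop shows the strap hole centred at crop (297,352), full-picture (247,127). The bracket hole appears as a brown lens, its right edge at crop x 319, so the strap is offset to the right (+x). The rack view shows the pin at (227,113), radius 12.7 mm against a nominal 13, with the punch and awl below it. I'll compute the hole positions and grasp the pin.

```bash
python3 - <<'E'
from h import *
c=load('w4')
f=lambda p:np.array([188,57])+(np.array(p)+.5)/5-.5
S=onplane(c,[f((297,352)),f((222,352)),f((372,352)),f((297,272)),f((297,432))],80)
print('strap',S[0],np.linalg.norm(S[2]-S[1]),np.linalg.norm(S[3]-S[4]))
B=onplane(c,[f((319,350))],70)[0]; e=onplane(c,[f((52,548)),f((550,520)),f((25,180)),f((550,150))],80)
print(np.degrees(np.arctan2(*(e[1]-e[0])[[1,0]])),np.degrees(np.arctan2(*(e[3]-e[2])[[1,0]])))
a=np.radians(-4.5); ax=np.array([np.cos(a),np.sin(a),0]); Bc=B-10.5*ax
print('bracket',Bc,'offset',(S[0]-Bc)@ax, 'lat',(S[0]-Bc)@[-ax[1],ax[0],0])
x,y=532.2,-245.8; q=quat(np.radians(75))
bot.move_gripper(60)
bot.servo_line([x,y,160],attitude=q,speed=200)
hit=bot.servo_line([x,y,109],speed=100,until_force=8); print(hit)
bot.move_gripper(18,90); bot.dwell(.2); s=bot.read_state(); print(s['grip_width'],s['grip_force'],s['ee_pos'],s['ft_force'],s['clock'])
E
```

```text
strap [624.50454931 -13.08783242  80.        ] 20.493360496693246 21.43998295097469
-3.6271811259765045 -3.8138259592015737
bracket [617.09167362 -12.95801267  70.        ] offset 7.400209807219864 lat 0.4521879615764843
False
23.663748475251154 87.94053196907043 [ 532.48202005 -245.92733565  109.86038024] [-1.8280537   0.12441096  5.86353212] 13.6167
```

Grasped: width 23.7, with the same −2.2 mm reading offset as the tin. The hole offset is 7.4 mm along x and 0.45 mm laterally, consistent with the strap lying in its guides. I'll carry the pin over the holes and take one look before inserting.

```bash
python3 - <<'E'
from h import *
q=quat(np.radians(79)); 
bot.servo_line([532.4,-245.9,235],speed=180)
bot.move_to([621.1,-13.6,235],q)
bot.servo_line([621.1,-13.6,192],speed=100)
s=bot.read_state(); print(s['ee_pos'],s['grip_width'],s['ft_force'],s['clock'])
w=snap('wrist','w6'); d=snap('side','s6'); e=snap('scene','c6')
def crop(c,r=45):
    p=np.linalg.inv(c['T'])@[621,-13,85,1]; u=(p[:2]/p[2]*c['f']+[c['cx'],c['cy']]).astype(int); print(u)
    x,y=np.clip(u-r,0,[512-2*r,384-2*r]); return cv2.resize(c['image'][y:y+2*r,x:x+2*r],(266,266),interpolation=cv2.INTER_CUBIC)
cv2.imwrite('pics/three.png',np.hstack([crop(w,70),crop(d,35),crop(e,35)]))
E
```

```text
[621.25907914 -14.00947363 192.44959603] 24.36813114696495 [ 0.12718843 -0.45396289 -1.48725416] 16.025
[246 196]
[280 159]
[299 208]
```

View pics/three.png

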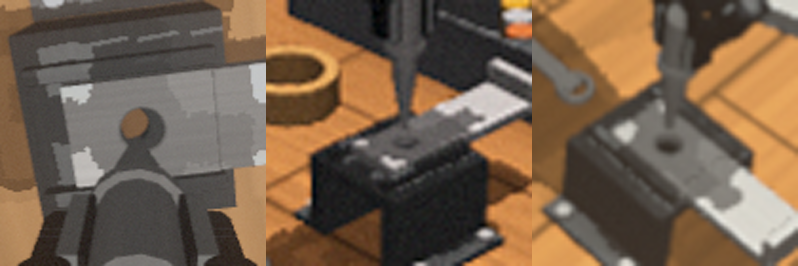

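The wrist crop shows the pin tip at crop (137,140), just short of the hole at (142,124). Side and scene crops show it close above the hole. I'll check the tip numerically and then start it.

```bash
python3 - <<'E'
from h import *
c=load('w6'); g=lambda p:np.array([176,126])+np.array(p)/1.9
print('tip',onplane(c,[g((137,140))],94.6),'strap',onplane(c,[g((142,124))],80))
q=None
tip=97.86; X=lambda xp:np.array([617.1,-13.0])+xp*np.array([.998,-.066])+[.2,-.2]
p=X(3.7)
h=bot.servo_line([*p,tip+83],speed=60)
h=bot.servo_line([*p,tip+64],speed=30,until_force=8)
s=bot.read_state(); print(h,s['ee_pos'],s['ee_pos'][2]-tip,s['ft_force'],s['clock'])
E
```

```text
tip [[622.03537543 -13.39299364  94.6       ]] strap [[624.91188531 -10.84975841  80.        ]]
False [621.06935959 -13.45420037 162.02426493] 64.16426493178965 [ 0.44060514  0.5664026  -2.13642785] 17.2917
```

The tip is 6 mm below the bracket's top face with no contact force, so it has entered both holes. Now I'll drive in steps, following the taper and easing sideways on lateral force.

```bash
cat > drive.py <<'E'
from h import *
import sys
tip=97.86; O=np.array([617.3,-13.2]); ax=np.array([.998,-.066]); ay=np.array([.066,.998])
bot.dwell(.15); f0=bot.read_state()['ft_force'].copy() if 0 else np.array([.4,.6,-2.1])
cx=cy=0.
for z in list(range(60,11,-4))+[11,10.]:
    h=70-z; xp=float(np.interp(h,[15,42],[3.7,0.3]))
    p=O+(xp+cx)*ax+cy*ay
    hit=bot.servo_line([*p,tip+z],speed=30,until_force=45)
    s=bot.read_state(); F=s['ft_force']-f0; fx,fy=F[:2]@ax,F[:2]@ay
    print(z,hit,(s['ee_pos']-[*p,tip+z]).round(1),'F',round(fx,1),round(fy,1),round(F[2],1),'w',round(s['grip_width'],1),'c',round(cx,2),round(cy,2),round(s['clock'],1))
    cx+=np.clip(fx*.03,-.6,.6); cy+=np.clip(fy*.03,-.6,.6)
    if hit: break
E
python3 drive.py
```

```text
60 False [-0.1  0.  -0.3] F -0.3 -0.7 -0.7 w 24.2 c 0.0 0.0 17.7
56 False [-0.1  0.  -0.3] F -0.6 -1.4 -0.4 w 24.0 c -0.01 -0.02 18.0
52 False [-0.   0.  -0.2] F 0.1 -1.5 -0.7 w 24.2 c -0.03 -0.06 18.3
48 False [ 0.3 -0.  -0.1] F 3.5 -1.0 -2.7 w 24.4 c -0.02 -0.11 18.6
44 False [ 0.   0.  -0.1] F 3.6 -1.1 0.2 w 24.1 c 0.08 -0.14 18.9
40 False [-0.1  0.  -0.3] F 3.7 -0.5 0.4 w 24.0 c 0.19 -0.17 19.1
36 False [-0.3  0.  -0.5] F 3.0 -1.3 -2.4 w 24.6 c 0.3 -0.18 19.4
32 False [-0.3  0.  -0.6] F 2.4 -0.4 -3.6 w 24.6 c 0.39 -0.22 19.7
28 False [-0.2  0.  -0.4] F 3.3 -0.1 -3.4 w 24.0 c 0.46 -0.23 20.0
24 False [-0.3  0.1 -0.5] F 0.7 0.0 -3.3 w 24.2 c 0.56 -0.24 20.3
20 False [-0.3  0.1 -0.5] F -0.9 -0.8 -3.2 w 23.9 c 0.58 -0.24 20.6
16 False [-0.2  0.1 -0.4] F -1.4 0.5 -2.7 w 24.3 c 0.55 -0.26 20.8
12 False [-0.2  0.1  0.1] F -5.2 1.6 2.7 w 24.2 c 0.51 -0.24 21.1
11 False [0. 0. 1.] F -7.8 0.6 11.8 w 24.3 c 0.36 -0.2 21.4
10.0 False [0.3 0.  1.9] F -11.3 1.0 19.2 w 24.4 c 0.12 -0.18 21.6
```

The collar seated at tip z ≈ 12, with Fz rising exactly there. I'll release, retreat and check.

```bash
python3 - <<'E'
from h import *
s=bot.read_state(); p=s['ee_pos']
bot.move_gripper(60); bot.dwell(.2)
bot.servo_line([617.4,-13.2,250],speed=180); bot.dwell(.3)
w=snap('wrist','w7'); d=snap('scene','c7'); W=cloud(w).reshape(-1,3)
T=W[(np.hypot(W[:,0]-617,W[:,1]+13)<30)&(W[:,2]>115)]
print('pin top',cv2.minEnclosingCircle(T[:,:2].astype(np.float32)),np.median(T[:,2]))
s=bot.read_state(); print(s['ft_force'],s['clock'])
cv2.imwrite('pics/fin.png',np.hstack([w['image'][90:290,130:390],cv2.resize(d['image'][130:300,190:400],None,fx=2,fy=2,interpolation=cv2.INTER_CUBIC)[:200*1] if 0 else cv2.resize(d['image'][130:280,180:400],(293,200))]))
E
```

```text
pin top ((616.803466796875, -11.67692756652832), 29.932668685913086) 317.3598390906644
[-0.29150332  0.18336843  0.95946367] 23.6
```

View pics/fin.png

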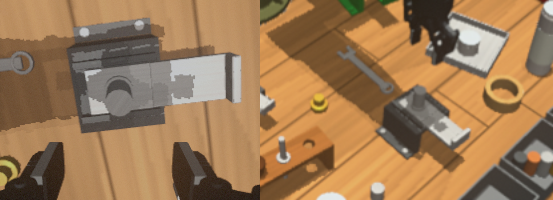

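```bash
python3 - <<'E'
from h import *
W=cloud(load('w7')).reshape(-1,3)
T=W[(np.hypot(W[:,0]-617,W[:,1]+13)<40)&(W[:,2]>122)&(W[:,2]<145)]
print('pin top',cv2.minEnclosingCircle(T[:,:2].astype(np.float32)),np.median(T[:,2]))
C=W[(np.hypot(W[:,0]-617,W[:,1]+13)<40)&(abs(W[:,2]-86)<2)]; print('collar',len(C),np.median(C,0))
E
```

```text
pin top ((618.088623046875, -12.996170043945312), 13.04159164428711) 129.55958009261147
collar 146 [620.16252509  -3.37796507  85.49115862]
```

The pin top is at z = 129.6 (130 expected when home), centred within about 1 mm of the bracket hole axis. The collar is on the strap, the tin is in the tray, and the gripper is clear.

```bash
python3 -c "
from rig import bot
print(bot.finish_job())"
```

```text
the job is handed in; nothing more can be done
None
```

The job is handed in, with no verdict returned: the tin stands in the tray, the pin is home and upright with its collar on the strap, and nothing else was seen to move or be touched; the clock read 23.6 s at the last check.

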